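# Cull the odd tube carriers into the quarantine bay

### The arm

A 6-joint arm with a two-finger parallel gripper is mounted at the origin on a cart in front of the work surface, level with it; the furniture and walls round the work are solid. World frame = base frame: x ahead of the robot, y to its left, z up, the work surface at z = 0. Lengths are in m, angles in degrees, forces in N, time in s.
With the tool pointing down it reaches from about 0.35 to 0.875 m from the base axis. Payload 4.2 kg.
Tool frame: the origin (TCP) lies midway between the tips of the shut fingers; the grasp point (between the pads) lies 19 mm behind it; z points along the fingers, y is the line along which they close (so a half turn about z gives the same grasp; the last joint's range is limited). The gripper opens to 87 mm and grips with 3 to 60 N. Pads are 19 mm wide; open, the fingers measure 117 mm over their backs; the gripper's body (75 mm by 190 mm) begins 51 mm behind the grasp point.
Start: joints at [-50.844, 22.042, 0.453, 0, -68.411, -14.817], TCP at [0.258, -0.569, 0.223] pointing down, gripper open.
Joint ranges: [-179.83, 179.83], [-69.29, 118.12], [-61.27, 80.66], [-181.25, 117.63], [-171.15, -9.14], [-177.46, 177.46]. Speed limits (degrees/s): [159.86, 159.86, 180, 180, 180, 180].

### API

Orientations are given as a 3x3 rotation matrix whose columns are the frame's x, y, z axes.
In Python, from station import r gives the robot as it stands.
- The arm moves only by the tool jog_arm, called after "Emit:" by a JSON object that holds its "name" and its "arguments". Schema: {"type":"object","properties":{"segments":{"type":"string"},"only":{"type":"string"},"quiet":{"type":"boolean"},"lines":{"type":"string"}},"required":["segments"],"additionalProperties":false}. segments is a string of 1 to 8 rows, parted by a bar, with the numbers parted by spaces; each row has 7 numbers: the opening from 0.0 (shut) to 1.0 (fully open), then dx, dy, dz in cm, then a rotation vector rx, ry, rz in units of 10 degrees; each row is the pose to reach, as a shift and turn from the pose commanded when the call began, along the tool's axes at that moment; what a row does not reach only later rows make up. A row lasts 1/10 s, in which the tool goes at most 0.05 m and 8.59 degrees, less where a joint would pass 70% of its speed; a pose out of reach is approached as far as the arm can. The fingers move at their own pace and stop on an object; the grip force is fixed at half the most. Time passes only in rows, so rows that do not move let the fingers close. The tool returns the time, the measured TCP pose, the force, the opening and the grip force at its end. only (a regular expression) keeps the lines of the reply that match it, lines (a string "A,B") keeps lines A to B, and quiet returns only ok. Input that does not fit is refused with a message, and nothing moves.
- r.sense(): the state, without advancing time (a new reading comes with each control period).
- r.capture(name): name is "scene" or "top"; returns a dict with "pixels" (384x512x3 uint8, red, green, blue), "z_map" (384x512 float32, m along the optical axis (not along the pixel's ray), 0 where there is no reading), "K" (3x3 intrinsics, pixels), "world_from_camera" (4x4, takes a point from camera to world coordinates). Camera axes: x right, y up, looking along -z (the intrinsics and any distortion apply to the point x, -y, -z); pixel columns grow to the right and rows downward; lengths in m; the calibration is good to about 2 mm. A picture is of the moment at which its call begins.
- r.finish_job(): hands the job in; it is judged then, once.
The state is a dict: "time_s": time; "joints": joint angles; "joint_velocities": joint speeds; "effort": joint torques, N m; "tcp_pos": TCP position; "ee_rot": TCP orientation; "wrist_force": force on the tool from outside, world axes, zero at the start; "moment": the same for the moment, N m; "gripper_width": opening from 0.0 (shut) to 1.0 (fully open); "gripper_force": force on a finger pad.
Only numpy, scipy, OpenCV 4.12 (cv2) and the standard library are available. Lean on these libraries where they do the work, as an engineer would, in place of code of your own. Each camera call takes 0.05 s, during which the arm holds its last target. There are 200 camera calls.

### The job

Three of the five aluminium tube carriers lying in a row in front of the white quarantine bay match; the short one and the one with a corner broken off do not. Open the lid of the bay until it stands nearly upright, slide the two odd carriers across the counter (without lifting them) until they are wholly inside the bay, and shut the lid fully over them. Leave the three matching carriers and the other things on the counter where they lie, and knock nothing.

Things in the scene. Friction and masses are not known exactly. Their poses are not given: they have to be found in the camera images.
- bay: white three-walled quarantine bay, fixed, no floor (the bare counter runs in level); origin on the counter at the centre of its inside, which is 110 mm along its x (-55 to 55) and 350 mm along its y. Walls 6 mm thick, 45 mm high, at +x and both y ends (a 4 mm high foot stands out 13 mm from each end). Open on -x, towards the robot; +x is the way to push in.
- bay_mouth (a point): centre of the open side of the bay, on the counter (x = -55 mm in the bay's frame); axes as the bay's. The carriers start in a row before it, along the bay's y, 68 mm apart (about 28 mm free between neighbours), centres about 90 mm before the mouth, long sides within about 0.1 rad of the bay's x.
- lid (a joint): angle of the grey lid of the bay (rad): 0 shut (level), grows as the front edge rises, stop at 1.5, nearly upright; may start ajar, up to 0.3. Stiff hinge: stays at any angle, about 2 to 4 N at the handle move it. Its front face is 126 mm from the hinge; there a skirt 23 mm deep, 5 mm thick hangs down and stands before the bay's open side when shut.
- lid_hinge (a point): middle of the lid's hinge line, which runs along the bay's y at its back: 66 mm on +x of the bay's origin, 46 mm above the counter, level with the lid's underside (lid 6 mm thick).
- lid_handle (a point): middle of the lid's steel handle bar: 9 mm round, along the bay's y, 100 mm long, held 35 mm out from the lid's front face by an arm at each end, in the plane of the lid's underside, 161 mm from the hinge line. It can turn between the fingers while the tool stays upright; the free gap between bar and lid is 30 mm.
- carrier_1: matching aluminium tube carrier: block 80 (its x) x 40 (its y) x 20 mm high with three 16 mm blind bores in a row along its x; origin at the centre of its underside; about 150 g, loose on the counter. One of three alike; stays where it lies.
- carrier_2: matching aluminium tube carrier: block 80 (its x) x 40 (its y) x 20 mm high with three 16 mm blind bores in a row along its x; origin at the centre of its underside; about 150 g, loose on the counter. One of three alike; stays where it lies.
- carrier_3: matching aluminium tube carrier: block 80 (its x) x 40 (its y) x 20 mm high with three 16 mm blind bores in a row along its x; origin at the centre of its underside; about 150 g, loose on the counter. One of three alike; stays where it lies.
- carrier_short: odd: short aluminium tube carrier, 53 (its x) x 40 (its y) x 20 mm high, with two bores instead of three; origin at the centre of its underside; about 100 g, loose. To be culled.
- carrier_broken: odd: aluminium tube carrier 80 (its x) x 40 (its y) x 20 mm high whose far corner (+x, +y) with the third bore is broken away, leaving a tongue 27 mm long, 11 mm wide at the far end (x 13 to 40, y -20 to -9 mm); the near end (-x, towards the robot) is whole. Origin under the centre of the unbroken outline; about 115 g, loose. To be culled.
- short_near (a point): middle of the near end face of the short carrier, on the counter (26.5 mm on -x of its origin).
- short_far (a point): middle of the far end face of the short carrier, on the counter (26.5 mm on +x of its origin).
- broken_near (a point): middle of the whole near end face of the broken carrier, on the counter (40 mm on -x of its origin).
- broken_far (a point): middle of the broken end's tip, the end of the tongue, on the counter (40 mm on +x and 14.5 mm on -y of its origin).
- petri_dish: round covered dish, 61 mm across, 16 mm high, beyond the left end of the row; origin at the centre of its underside. Bystander, loose, to be left alone.
- roll_of_tape: roll of brown tape lying flat, 98 mm across, 25 mm high, beyond the right end of the row; origin at the centre of its underside. Bystander, loose, to be left alone.
- pen: lab marker, 126 mm long along its y, 13 mm thick, lying right of the bay; origin at the centre of its underside. Bystander, loose, to be left alone.
- tweezers: steel forceps, 133 mm long along its y, 20 mm wide, 9 mm high, lying left of the bay; origin at the centre of its underside. Bystander, loose, to be left alone.

How it is judged (in metres and radians):
On the way, in this order (a step that is already met when the one before it is completed fails the run):
1. the lid stands open, at 1.15 rad or more (value of joint lid above 1.15 rad), for 0.2 s.
2. both odd carriers are wholly inside the bay, between its walls (x of short_near in the frame of bay between -0.057 and 0.057 m and y of short_near in the frame of bay between -0.177 and 0.177 m and x of short_far in the frame of bay between -0.057 and 0.057 m and y of short_far in the frame of bay between -0.177 and 0.177 m and x of broken_near in the frame of bay between -0.057 and 0.057 m and y of broken_near in the frame of bay between -0.177 and 0.177 m and x of broken_far in the frame of bay between -0.057 and 0.057 m and y of broken_far in the frame of bay between -0.177 and 0.177 m), for 0.2 s.
3. the lid is shut (value of joint lid below 0.06 rad), for 0.2 s.
At the end, for the whole second after the job is handed in: both odd carriers lie at rest wholly inside the bay (within 2 mm), the lid is shut (under 0.06 rad), the three matching carriers are within 20 mm and the four bystanders within 30 mm of where they lay (all of step 2 and value of joint lid below 0.06 rad and distance of each of carrier_1, carrier_2, carrier_3 from where it was at the start of the episode below 0.02 m and distance of each of petri_dish, roll_of_tape, pen, tweezers from where it was at the start of the episode below 0.03 m and linear speed of each of carrier_short, carrier_broken below 0.02 m/s); the robot touches nothing.
It fails at once if an odd carrier is lifted: its origin more than 20 mm above the counter (height (world z) of any of carrier_short, carrier_broken above 0.02 m).
It fails at once if an odd carrier is tipped by more than 0.5 rad (angle between any of carrier_short, carrier_broken's own z axis and vertical above 0.5 rad).
It fails at once if a matching carrier is shifted by more than 20 mm (distance of any of carrier_1, carrier_2, carrier_3 from where it was at the start of the episode above 0.02 m).
It fails at once if a bystander is shifted by more than 30 mm (distance of any of petri_dish, roll_of_tape, pen, tweezers from where it was at the start of the episode above 0.03 m).
It also fails if it takes over 67 s, if anything falls off the work surface, if the arm or the gripper's body presses on something with over 40 N, if the wrist force passes 120 N, or if a joint passes its speed limit or range.

## Working session

There is one attempt and no reset: what is moved stays moved. The work goes in short steps, Python scripts to look and compute and a tool call to move; the robot and the scene stay as the last step left them, time stands still between calls to the robot, and variables do not carry over. Pictures are saved under pics/ and viewed, at most 10 in all, crops included, and the job is handed in when it is done.

```bash
ls; mkdir -p pics
```

Run:
```python
from station import r
import cv2,numpy as np
s=r.sense();print(s['time_s'],s['tcp_pos'],s['ee_rot'],s['gripper_width'])
for n in("scene","top"):
    c=r.capture(n);cv2.imwrite(f"pics/{n}0.png",c["pixels"][:,:,::-1]);np.savez(f"{n}0.npz",**c)
    print(n,c["K"],c["world_from_camera"])
```

```text
pics
station.py
0.0 [ 0.25734692 -0.56889416  0.22144854] [[-9.11186926e-01 -4.11991880e-01 -1.03745581e-03]
 [-4.11993164e-01  9.11184815e-01  1.96636337e-03]
 [ 1.35188244e-04  2.21914930e-03 -9.99997529e-01]] 1.000105095622349
scene [[402.60848951   0.         249.75729636]
 [  0.         402.60848951 188.94334651]
 [  0.           0.           1.        ]] [[-0.81675562  0.32105323 -0.47941118  0.15669235]
 [-0.57692045 -0.46672811  0.67031907  0.61561854]
 [-0.00854657  0.82406899  0.56642498  0.56091938]
 [ 0.          0.          0.          1.        ]]
top [[487.16120439   0.         253.70432718]
 [  0.         487.16120439 192.18840364]
 [  0.           0.           1.        ]] [[ 1.93924764e-03  9.91348215e-01 -1.31243879e-01  4.04237628e-01]
 [-9.99823501e-01 -5.30431762e-04 -1.87799078e-02  2.96011939e-02]
 [-1.86870440e-02  1.31257134e-01  9.91172215e-01  1.33251667e+00]
 [ 0.00000000e+00  0.00000000e+00  0.00000000e+00  1.00000000e+00]]
```

View pics/scene0.png

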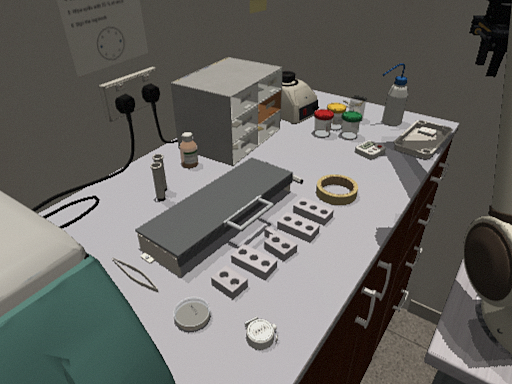

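View pics/top0.png

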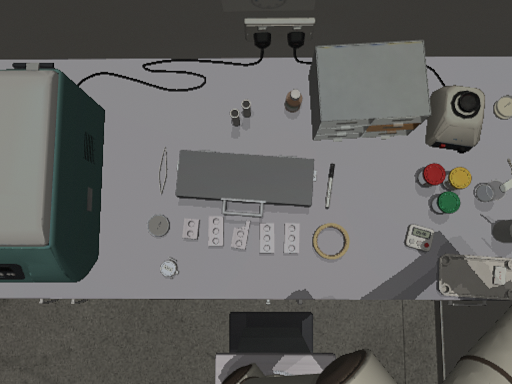

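Scene: the row of carriers runs (top view) short at (191,229), whole (215,231), broken (240,238), whole (267,238) and (291,238). The lid spans (178,150)-(314,205), with its handle at (243,208). The dish is at (158,225), tape (330,240), pen (330,186) and tweezers (163,170).

Create h.py:
```python
import numpy as np,cv2
def cloud(c):
    K=c["K"];z=c["z_map"].astype(float);v,u=np.mgrid[:z.shape[0],:z.shape[1]]
    p=np.stack([(u-K[0,2])/K[0,0]*z,-(v-K[1,2])/K[1,1]*z,-z],-1)
    T=c["world_from_camera"];return p@T[:3,:3].T+T[:3,3]
def ray(c,uv,h):
    K=c["K"];T=c["world_from_camera"];uv=np.atleast_2d(uv).astype(float)
    d=np.stack([(uv[:,0]-K[0,2])/K[0,0],-(uv[:,1]-K[1,2])/K[1,1],-np.ones(len(uv))],-1)@T[:3,:3].T
    return T[:3,3]+d*((h-T[2,3])/d[:,2])[:,None]
```

Run:
```python
from h import *
c=dict(np.load("top0.npz"));P=cloud(c)
z=P[...,2]
print("counter z",np.median(z[260:280,180:350]))
# carriers
m=((z>.010)&(z<.03)).astype(np.uint8);m[:212]=0;m[262:]=0;m[:,:140]=0;m[:,360:]=0
n,l,st,ce=cv2.connectedComponentsWithStats(m,connectivity=4)
for i in range(1,n):
    if st[i,4]<60: continue
    vs,us=np.nonzero(l==i);w=ray(c,np.stack([us,vs],1),.02)[:,:2]
    (cx,cy),(a,b),t=cv2.minAreaRect((w*1000).astype(np.float32));print(st[i],"c",round(cx),round(cy),"size",round(a),round(b),"ang",round(t,1),"z",np.median(z[l==i]).round(4))
# lid
m=((z>.035)&(z<.13)).astype(np.uint8);m[:,:150]=0;m[:,325:]=0;m[:140]=0;m[225:]=0
n,l,st,ce=cv2.connectedComponentsWithStats(m)
i=1+np.argmax(st[1:,4]);q=P[l==i];print(st[i])
A=np.c_[q[:,:2],np.ones(len(q))]
sel=np.ones(len(q),bool)
for _ in range(6):
    k=np.linalg.lstsq(A[sel],q[sel,2],rcond=None)[0];sel=abs(A@k-q[:,2])<.004
print("plane",k,"slope",np.arctan(np.hypot(*k[:2])),sel.sum(),len(q))
w=q[sel,:2]*1000;rc=cv2.minAreaRect(w.astype(np.float32));print(rc,cv2.boxPoints(rc).round(0).tolist())
d=P[198:220,215:272];
for v in range(196,222,2): print(v,(z[v,218:270:3]*1000).round().astype(int))
cv2.imwrite("pics/crop.png",cv2.resize(c["pixels"][140:270,140:350,::-1],None,fx=3.8,fy=3.8,interpolation=cv2.INTER_CUBIC))
```

```text
counter z -0.0016127834104024963
[147 214  22  23 355] c 489 315 size 60 57 ang 1.4 z 0.0135
[208 217  16  29 364] c 473 157 size 75 41 ang 0.1 z 0.0183
[182 219  17  21 247] c 479 225 size 42 53 ang 84.4 z 0.0183
[231 220  19  30 292] c 466 91 size 40 79 ang 80.7 z 0.0182
[259 223  15  30 370] c 455 21 size 78 38 ang 0.0 z 0.0183
[284 223  16  31 373] c 454 -46 size 40 80 ang 87.4 z 0.0186
[313 223  36  37 427] c 446 -151 size 93 96 ang 89.2 z 0.0228
[ 175  150  139   67 6667]
plane [-0.03640588  0.00082481  0.07506679] slope 0.03639913930148717 5763 6667
((596.2075805664062, 79.57328796386719), (361.6239013671875, 168.72438049316406), 85.95101928710938) [[499.0, -95.0], [668.0, -107.0], [693.0, 254.0], [525.0, 266.0]]
196 [53 53 58 56 53 56 54 54 55 52 50 56 55 54 53 55 57 56]
198 [53 54 54 57 56 56 54 55 54 56 54 53 63 56 55 54 56 53]
200 [34 47 58 51 58 52 54 56 55 58 57 54 55 53 50 53 52 60]
202 [-6 -2 52  3 -3  0 -5 -6  2 28 46 52 51 58 55 57 53 55]
204 [-3 -3 49  2 -1 -6 -8 -4  0  3 -1 -9  3 -1 53 55 -1  0]
206 [-5 -2 52 -3 -6 -1  3 -5 -4 -3 -3 -8 -4 -5 54 -1 -5  2]
208 [ 0  4 53 -2 -4 -1 -3 -3 -2 -4 -3  1 -5 -2 57 -2 -2 -7]
210 [  -3    3   58   -4   -2    1    0   -1   -4   -2    0   -1    2   -5
   55    3   -2 1333]
212 [ 1  0 52 54 52 57 50 52 -1 -3  3 -3  0  1 54 -1 -2 -5]
214 [-2 -1 51 56 55 55 51 54 54 57 55 56 59 56 58 -1 -3  5]
216 [-3 -1 -5 -6 -1 -2 -1 -2  0 -1 -2 54 49 53 58  1 -4 -1]
218 [20 14 -7 -2  0 -4  4 -3 -2 -3 -4  0  3 -2 -8  1  2  1]
220 [-1 19 -2 -6 -5 -2 -1 -3  0  4 19 -1 -2 -4 -2 -7 -3  1]
```

View pics/crop.png

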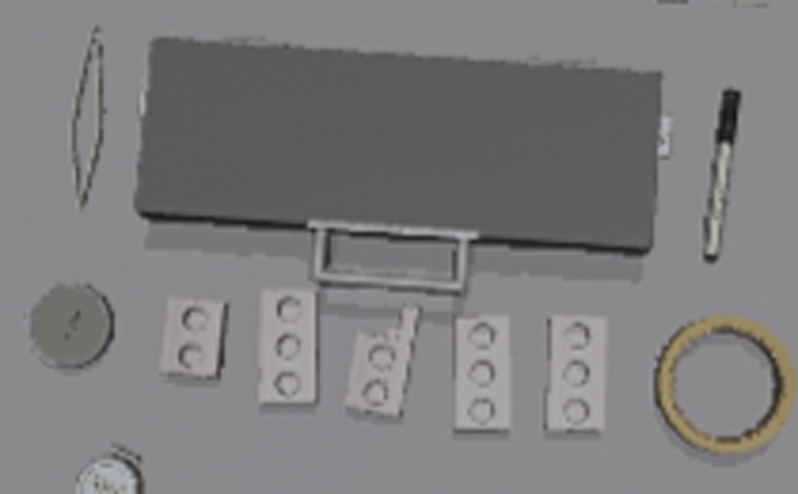

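Run:
```python
from h import *
c=dict(np.load("top0.npz"));P=cloud(c);z=P[...,2]
m=(z>.035)&(z<.13);m[:,:172]=0;m[:,318:]=0;m[:140]=0;m[225:]=0
def fit(pts):
    vx,vy,x,y=cv2.fitLine((pts*1000).astype(np.float32),cv2.DIST_HUBER,0,.01,.01).ravel();return np.degrees(np.arctan2(vy,vx))%180,x,y
cols=[u for u in range(184,310)]
top=np.array([[u,np.nonzero(m[:,u])[0].min()-.5] for u in cols]);
fr=np.array([[u,np.nonzero(m[:,u])[0].max()+.5] for u in cols if u<217 or u>268])
w=ray(c,top,.052);print("back",fit(w[:,:2]))
w=ray(c,fr,.055);print("front",fit(w[:,:2]))
b=np.array([[u,(lambda v:v[v>206].mean())(np.nonzero(m[:,u])[0])] for u in range(226,258)])
w=ray(c,b,.054);print("bar",fit(w[:,:2]))
h=m[205:209].nonzero();print("arms",ray(c,[[h[1].min()-.5,207],[h[1].max()+.5,207]],.054))
ends=[]
for v in range(160,195):
    u=np.nonzero(m[v,172:318])[0]+172;ends.append([[u.min()-.5,v],[u.max()+.5,v]])
e=np.array(ends);L=ray(c,e[:,0],.054);R=ray(c,e[:,1],.054);print("L",fit(L[:,:2]),"R",fit(R[:,:2]))
```

```text
back (np.float32(85.918335), np.float32(675.67914), np.float32(58.01543))
front (np.float32(85.844444), np.float32(547.35315), np.float32(65.92784))
bar (np.float32(85.661026), np.float32(515.3467), np.float32(74.275604))
arms [[ 0.53412437  0.13879816  0.054     ]
 [ 0.53413392 -0.09573046  0.054     ]]
L (np.float32(175.2328), np.float32(615.2564), np.float32(259.2858)) R (np.float32(175.76103), np.float32(614.9425), np.float32(-102.651886))
```

Create go.py:
```python
import sys,numpy as np
from scipy.spatial.transform import Rotation as R
from station import r
O=np.array([.610,.0787]);B=np.array([[.9974,.0724],[-.0724,.9974]])  # columns bay x,y
def to(p,yaw):  # world target, tool y direction angle (deg)
    s=r.sense();E=np.array(s["ee_rot"]);y=np.array([np.cos(np.radians(yaw)),np.sin(np.radians(yaw)),0]);z=np.array([0,0,-1.])
    G=np.c_[np.cross(y,z),y,z]
    print((E.T@(np.array(p)-s["tcp_pos"])).round(4),np.degrees(R.from_matrix(E.T@G).as_rotvec()).round(1))
def bay(x,y,z): return np.r_[O+B@[x,y],z]
def inbay(p): return np.r_[B.T@(np.array(p[:2])-O),p[2]]
def st():
    s=r.sense();print(s["time_s"],"tcp",np.round(s["tcp_pos"],4),"bay",inbay(s["tcp_pos"]).round(4),"F",np.round(s["wrist_force"],1),"w",round(s["gripper_width"],3),"j",np.round(s["joints"],0))
```

```bash
python3 -c "
from go import *
to([.516,.0855,.13],175.85)"
```

```text
[-0.5053  0.4896  0.0925] [  0.1   0.1 -61.5]
```
Units first: shifts go in cm and turns go in units of 10 degrees. So -0.505 m is -50.5, 0.49 m is 49, -61.5 degrees is -6.15.

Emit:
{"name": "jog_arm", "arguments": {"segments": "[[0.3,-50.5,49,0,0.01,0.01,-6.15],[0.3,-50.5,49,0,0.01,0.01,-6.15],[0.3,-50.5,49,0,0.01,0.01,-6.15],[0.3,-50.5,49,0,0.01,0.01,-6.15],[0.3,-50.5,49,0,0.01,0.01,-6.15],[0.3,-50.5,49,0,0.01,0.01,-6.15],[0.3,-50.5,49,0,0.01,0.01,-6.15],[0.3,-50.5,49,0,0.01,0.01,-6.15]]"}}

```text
refused: segments: the value is not of type 'string' (schema: type "string"). Nothing was moved.
```

The error is about the shape of the input: rows parted by a bar, with the numbers parted by spaces. Fixing that and sending the same move.

Emit:
{"name": "jog_arm", "arguments": {"segments": "0.3 -50.5 49 0 0.01 0.01 -6.15 | 0.3 -50.5 49 0 0.01 0.01 -6.15 | 0.3 -50.5 49 0 0.01 0.01 -6.15 | 0.3 -50.5 49 0 0.01 0.01 -6.15 | 0.3 -50.5 49 0 0.01 0.01 -6.15 | 0.3 -50.5 49 0 0.01 0.01 -6.15 | 0.3 -50.5 49 0 0.01 0.01 -6.15 | 0.3 -50.5 49 0 0.01 0.01 -6.15"}}

```text
time_s: 0.9
tcp_pos: [0.4044, -0.1953, 0.2225]
ee_rot: [[-0.07, -0.998, 0.0], [-0.998, 0.07, -0.002], [0.002, -0.001, -1.0]]
wrist_force: [0.7, -0.4, 0.5]
gripper_width: 0.359
gripper_force: 0.0
```

```bash
python3 -c "
from go import *
st();to([.516,.0855,.13],175.85)"
```

```text
0.9 tcp [ 0.4044 -0.1953  0.2225] bay [-0.1852 -0.2882  0.2225] F [ 0.7 -0.4  0.5] w 0.359 j [ -5.   5. -23.   0. -62.   1.]
[-0.2881 -0.0917  0.0919] [-0.  -0.1  0.2]
```

Scaled: -0.288 m is -28.8, -0.092 m is -9.2.

Emit:
{"name": "jog_arm", "arguments": {"segments": "0.3 -28.8 -9.2 3 0 0 0 | 0.3 -28.8 -9.2 6 0 0 0 | 0.3 -28.8 -9.2 9 0 0 0 | 0.3 -28.8 -9.2 9.2 0 0 0 | 0.3 -28.8 -9.2 9.2 0 0 0 | 0.3 -28.8 -9.2 9.2 0 0 0 | 0.3 -28.8 -9.2 9.2 0 0 0 | 0.3 -28.8 -9.2 9.2 0 0 0"}}

```text
time_s: 1.7
tcp_pos: [0.5169, 0.0847, 0.1283]
ee_rot: [[-0.07, -0.998, -0.002], [-0.998, 0.07, -0.004], [0.004, 0.002, -1.0]]
wrist_force: [1.0, -1.4, 0.1]
gripper_width: 0.302
gripper_force: 0.0
```

```bash
python3 -c "
from go import *
st();to([.516,.0855,.038],175.85)
import cv2
for n in('scene','top'):
    c=r.capture(n);np.savez(n+'1.npz',**c);cv2.imwrite('pics/'+n+'1.png',cv2.resize(c['pixels'][120:290,160:360,::-1],None,fx=3,fy=3))"
```

```text
1.7 tcp [0.5169 0.0847 0.1283] bay [-0.0933 -0.0008  0.1283] F [ 1.  -1.4  0.1] w 0.302 j [ 27.  18. -21.   0. -51. -31.]
[-0.0011  0.0008  0.0903] [ 0.1 -0.2  0.2]
```

View pics/scene1.png

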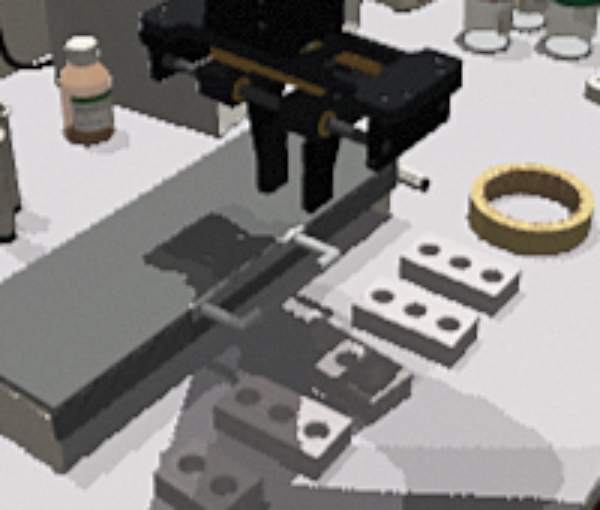

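The scene crop shows the fingers over the handle bar (near (290,190) against the bar at (270,270)), one of them on the lid side. I'll descend.

Scaled: 0.09 m is 9, 0.08 m is 8, 0.1 degrees is 0.01.

Emit:
{"name": "jog_arm", "arguments": {"segments": "0.3 -0.1 0 4 0.01 -0.02 0.02 | 0.3 -0.1 0 6.5 0.01 -0.02 0.02 | 0.3 -0.1 0 8 0.01 -0.02 0.02 | 0.3 -0.1 0 9 0.01 -0.02 0.02 | 0 -0.1 0 9 0.01 -0.02 0.02 | 0 -0.1 0 9 0.01 -0.02 0.02 | 0 -0.1 0 9 0.01 -0.02 0.02 | 0 -0.1 0 9 0.01 -0.02 0.02"}}

```text
time_s: 2.6
tcp_pos: [0.5183, 0.0839, 0.0412]
ee_rot: [[-0.076, -0.997, 0.005], [-0.997, 0.076, 0.002], [-0.002, -0.005, -1.0]]
wrist_force: [2.8, -1.6, 0.6]
gripper_width: 0.091
gripper_force: 30.0
```

```bash
python3 -c "
from go import *
st()"
```

```text
2.6 tcp [0.5183 0.0839 0.0412] bay [-0.0918 -0.0014  0.0412] F [ 2.8 -1.6  0.6] w 0.091 j [ 27.  24. -27.   0. -39. -31.]
```

Scaled: -0.0765 m is -7.65, -0.0415 m is -4.15.

Emit:
{"name": "jog_arm", "arguments": {"segments": "0 0 -0.15 -1.6 0 0 0 | 0 0 -0.45 -3.2 0 0 0 | 0 0 -0.9 -4.7 0 0 0 | 0 0 -1.5 -6.2 0 0 0 | 0 0 -2.25 -7.65 0 0 0 | 0 0 -3.1 -9 0 0 0 | 0 0 -4.15 -10.25 0 0 0 | 0 0 -5.3 -11.4 0 0 0"}}

```text
time_s: 3.4
tcp_pos: [0.5673, 0.0801, 0.1538]
ee_rot: [[-0.077, -0.997, -0.003], [-0.997, 0.077, 0.002], [-0.002, 0.003, -1.0]]
wrist_force: [-4.3, 4.5, -1.0]
gripper_width: 0.091
gripper_force: 30.0
```

```bash
python3 -c "
from go import *
st()"
```

```text
3.4 tcp [0.5673 0.0801 0.1538] bay [-0.0427 -0.0017  0.1538] F [-4.3  4.5 -1. ] w 0.091 j [ 24.  20. -12.  -0. -57. -28.]
```

Emit:
{"name": "jog_arm", "arguments": {"segments": "0 0 -1.25 -1 0 0 0 | 0 0 -2.6 -1.9 0 0 0 | 0 0 -4 -2.65 0 0 0 | 0 0 -5.5 -3.25 0 0 0 | 0 0 -7.05 -3.7 0 0 0 | 0 0 -8.05 -3.92 0 0 0 | 0 0 -8.05 -3.92 0 0 0 | 0 0 -8.05 -3.92 0 0 0"}}

```text
time_s: 4.2
tcp_pos: [0.6509, 0.0738, 0.1959]
ee_rot: [[-0.075, -0.997, 0.006], [-0.997, 0.075, 0.002], [-0.002, -0.006, -1.0]]
wrist_force: [0.3, -0.2, 4.7]
gripper_width: 0.09
gripper_force: 30.0
```

```bash
python3 -c "
from go import *
st()"
```

```text
4.2 tcp [0.6509 0.0738 0.1959] bay [ 0.0412 -0.0019  0.1959] F [ 0.3 -0.2  4.7] w 0.09 j [ 21.  26.   2.   0. -66. -25.]
```

Scaled: 0.2 m is 20, 0.15 m is 15, -16 degrees is -1.6.

Emit:
{"name": "jog_arm", "arguments": {"segments": "0.3 0 0 0 0 0 0 | 0.3 0 0 0 0 0 0 | 0.3 0 0 -2 0 0 0 | 0.3 0 0 -6 0 0 0 | 0.3 0 5 -6 0 0 -0.8 | 0.1 0 10 -6 0 0 -1.6 | 0.1 0 15 -6 0 0 -2.4 | 0.1 0 20 -6 0 0 -3.2"}}

```text
time_s: 5.0
tcp_pos: [0.448, 0.0883, 0.2523]
ee_rot: [[0.468, -0.884, 0.001], [-0.884, -0.468, 0.001], [-0.0, -0.001, -1.0]]
wrist_force: [-0.5, 1.1, 1.0]
gripper_width: 0.133
gripper_force: 0.0
```

```bash
python3 -c "
from go import *
from h import *
st();to(bay(-.203,.137,.12),265.85)
c=dict(np.load('top0.npz'));P=cloud(c);Q=P[255:285,155:185];q=Q[Q[...,2]>.006];print(q.min(0),q.max(0))
c=r.capture('top');np.savez('top2.npz',**c)
c=r.capture('scene');cv2.imwrite('pics/scene2.png',c['pixels'][:,:,::-1])"
```

```text
5.0 tcp [0.448  0.0883 0.2523] bay [-0.1623 -0.0022  0.2523] F [-0.5  1.1  1. ] w 0.133 j [ 32.   4. -19.  -0. -67.  -4.]
[-0.1395 -0.0392  0.1324] [ -0.1  -0.  -57.9]
[0.34690322 0.02960119 0.00616449] [0.40423763 0.30556631 1.33251667]
```

View pics/scene2.png

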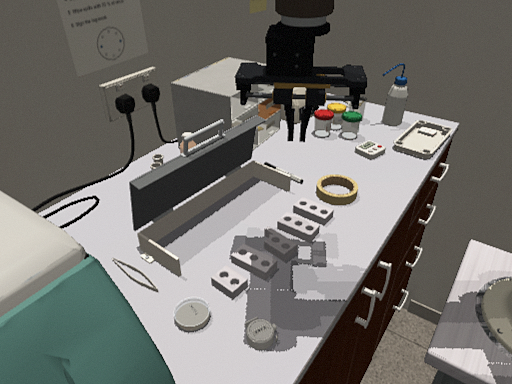

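Lid stands upright (top edge from (135,180) to (260,125)) and the bay is empty. Carriers are in place: short at (230,281), broken at (281,243). Next I'll go behind the short one.

Scaled: -0.14 m is -14, 0.13 m is 13, -48 degrees is -4.8.

Emit:
{"name": "jog_arm", "arguments": {"segments": "0.1 -5 -1.4 3 0 0 -0.8 | 0.1 -10 -2.8 6 0 0 -1.6 | 0.1 -14 -3.9 8 0 0 -2.4 | 0.1 -14 -3.9 10 0 0 -3.2 | 0.1 -14 -3.9 12 0 0 -4 | 0.1 -14 -3.9 13 0 0 -4.8 | 0.1 -14 -3.9 13 0 0 -5.6 | 0.1 -14 -3.9 13 0 0 -5.8"}}

```text
time_s: 5.9
tcp_pos: [0.4201, 0.2308, 0.1222]
ee_rot: [[0.997, -0.073, 0.001], [-0.073, -0.997, -0.0], [0.001, 0.0, -1.0]]
wrist_force: [0.5, -0.1, 0.8]
gripper_width: 0.102
gripper_force: 0.0
```

```bash
python3 -c "
from go import *
from h import *
st();to(bay(-.203,.137,.01),265.85)
c=dict(np.load('top2.npz'));P=cloud(c);z=P[...,2]
# bay interior side walls near mouth
m=((z>.025)&(z<.07)).astype(np.uint8);m[:,:160]=0;m[:,325:]=0;m[:140]=0;m[215:]=0
n,l,s,ce=cv2.connectedComponentsWithStats(m)
for i in range(1,n):
    if s[i,4]>15: 
        v,u=np.nonzero(l==i);w=ray(c,np.c_[u,v],.045);q=np.array([inbay(a) for a in w]);print(s[i],q.min(0).round(3),q.max(0).round(3))
"
```

```text
5.9 tcp [0.4201 0.2308 0.1222] bay [-0.2004  0.138   0.1222] F [ 0.5 -0.1  0.8] w 0.102 j [ 48.  14. -28.   0. -48.  37.]
[-0.0027  0.0009  0.1122] [ 0.  -0.1 -0. ]
[176 158   7  38 126] [-0.056  0.171  0.045] [0.046 0.18  0.045]
[308 167   5  38 100] [-0.055 -0.181  0.045] [ 0.046 -0.173  0.045]
```

Scaled: 0.112 m is 11.2, 0.01 m is 1.

Emit:
{"name": "jog_arm", "arguments": {"segments": "0.1 -0.3 0 4 0 0 0 | 0.1 -0.3 0 8 0 0 0 | 0.1 -0.3 0 10.5 0 0 0 | 0.1 -0.3 0 11.2 0 0 0 | 0.1 1 0 11.2 0 0 0 | 0.1 2 0 11.2 0 0 0 | 0.1 3 0 11.2 0 0 0 | 0.1 4.5 0 11.2 0 0 0"}}

```text
time_s: 6.7
tcp_pos: [0.4667, 0.2279, 0.0125]
ee_rot: [[0.997, -0.076, 0.004], [-0.076, -0.997, 0.003], [0.004, -0.003, -1.0]]
wrist_force: [0.2, -0.0, 0.7]
gripper_width: 0.101
gripper_force: 0.2
```

```bash
python3 -c "
from go import *
st();to(bay(-.05,.137,.01),265.85)"
```

```text
6.7 tcp [0.4667 0.2279 0.0125] bay [-0.1537  0.1384  0.0125] F [ 0.2 -0.   0.7] w 0.101 j [ 44.  27. -29.   0. -34.  42.]
[0.1037 0.001  0.0029] [-0.2 -0.2 -0.2]
```

Emit:
{"name": "jog_arm", "arguments": {"segments": "0.1 1.5 0 0.1 0 0 0 | 0.1 3 0 0.1 0 0 0 | 0.1 4.5 0 0.1 0 0 0 | 0.1 6 0 0.1 0 0 0 | 0.1 7.5 0 0.1 0 0 0 | 0.1 9 0 0.1 0 0 0 | 0.1 10 0 0.1 0 0 0 | 0.1 10 0 0.1 0 0 0"}}

```text
time_s: 7.5
tcp_pos: [0.5672, 0.22, 0.0113]
ee_rot: [[0.997, -0.077, 0.005], [-0.077, -0.997, 0.003], [0.005, -0.003, -1.0]]
wrist_force: [-0.6, -0.5, -0.3]
gripper_width: 0.101
gripper_force: 0.0
```

```bash
python3 -c "
from go import *
from h import *
st()
c=r.capture('scene');cv2.imwrite('pics/scene3.png',cv2.resize(c['pixels'][180:340,100:360,::-1],None,fx=3,fy=3))"
```

```text
7.5 tcp [0.5672 0.22   0.0113] bay [-0.0529  0.1379  0.0113] F [-0.6 -0.5 -0.3] w 0.101 j [ 36.  33. -16.   0. -41.  49.]
```

View pics/scene3.png

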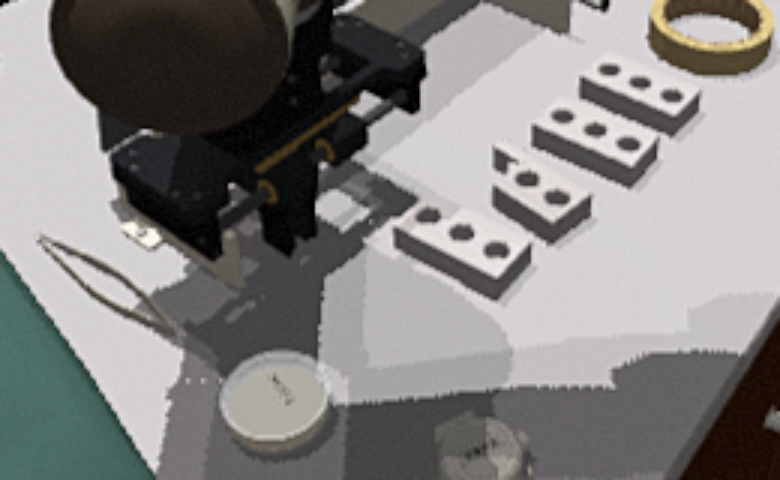

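The picture shows the fingers at the mouth (285,245), the short carrier hidden in the bay, and its row slot empty. The rest of the row is undisturbed. Now the broken one.

Scaled: -0.17 m is -17, -0.15 m is -15.

Emit:
{"name": "jog_arm", "arguments": {"segments": "0.1 -3 0 0 0 0 0 | 0.1 -6 0 -3 0 0 0 | 0.1 -9 2 -6 0 0 0 | 0.1 -12 5 -6 0 0 0 | 0.1 -15 8 -6 0 0 0 | 0.1 -17 12 -6 0 0 0 | 0.1 -17 13.4 -6 0 0 0 | 0.1 -17 13.4 -6 0 0 0"}}

```text
time_s: 8.35
tcp_pos: [0.3843, 0.0978, 0.0704]
ee_rot: [[0.997, -0.077, 0.003], [-0.077, -0.997, 0.001], [0.003, -0.002, -1.0]]
wrist_force: [0.4, -0.8, -0.8]
gripper_width: 0.101
gripper_force: 0.0
```

```bash
python3 -c "
from go import *
from h import *
st();to(bay(-.222,.003,.011),265.85)
c=r.capture('top');np.savez('top3.npz',**c)
z=cloud(c)[...,2]
m=((z>.008)&(z<.03)).astype(np.uint8);m[:140]=0;m[262:]=0;m[:,:170]=0;m[:,310:]=0
n,l,s,ce=cv2.connectedComponentsWithStats(m,connectivity=4)
for i in range(1,n):
    if s[i,4]<100: continue
    v,u=np.nonzero(l==i);w=ray(c,np.c_[u,v],.02)[:,:2];q=((w-O)@B*1000).astype(np.float32);print(s[i],cv2.minAreaRect(q),q.min(0),q.max(0))
"
```

```text
8.35 tcp [0.3843 0.0978 0.0704] bay [-0.2265  0.0028  0.0704] F [ 0.4 -0.8 -0.8] w 0.101 j [ 38.  11. -42.   0. -37.  47.]
[ 0.0043 -0.0002  0.0594] [-0.1 -0.2 -0.3]
[187 173  17  21 251] ((-16.44779396057129, 136.00477600097656), (41.27373123168945, 53.63282775878906), 88.76421356201172) [-43.455563 114.97188 ] [ 10.591913 156.44351 ]
[208 217  16  29 367] ((-142.56243896484375, 68.51945495605469), (75.31195831298828, 40.644561767578125), 4.237520217895508) [-181.56386    47.753002] [-103.5674    90.16967]
[231 220  19  30 282] ((-144.26560974121094, 1.9207210540771484), (40.05581283569336, 79.32170867919922), 84.317138671875) [-185.23817   -20.465225] [-106.53504    24.290657]
[259 223  15  30 374] ((-149.94970703125, -68.57990264892578), (77.58586883544922, 37.710792541503906), 4.1811137199401855) [-190.01414  -89.91855] [-109.88529  -46.94671]
[284 223  16  31 379] ((-146.2066650390625, -135.45309448242188), (79.82820892333984, 40.260040283203125), 1.523065209388733) [-185.92554 -156.62003] [-106.34759  -114.435585]
```

Short: x from -43 to +11 mm, inside. Now I'll push the broken one.

Scaled: 0.06 m is 6, 0.059 m is 5.9.

Emit:
{"name": "jog_arm", "arguments": {"segments": "0.1 -0.3 -0.1 3.5 0 0 0 | 0.1 -0.3 -0.1 5.5 0 0 0 | 0.1 -0.3 -0.1 5.9 0 0 0 | 0.1 1 -0.1 5.9 0 0 0 | 0.1 2.5 -0.1 5.9 0 0 0 | 0.1 3.5 -0.1 5.9 0 0 0 | 0.1 4.5 -0.1 5.9 0 0 0 | 0.1 6 -0.1 5.9 0 0 0", "quiet": true}}

```text
ok
```

```bash
python3 -c "
from go import *
st();to(bay(-.05,.003,.011),265.85)"
```

```text
9.2 tcp [0.4457 0.0955 0.0115] bay [-0.1651  0.0048  0.0115] F [-1.   0.2 -0.2] w 0.099 j [ 33.  22. -38.   0. -30.  53.]
[0.1151 0.0014 0.0007] [-0.1 -0.1 -0.2]
```

Scaled: 0.113 m is 11.3, 0.105 m is 10.5.

Emit:
{"name": "jog_arm", "arguments": {"segments": "0.1 1.5 0 0 0 0 0 | 0.1 3 0 0 0 0 0 | 0.1 4.5 0 0 0 0 0 | 0.1 6 0 0 0 0 0 | 0.1 7.5 0 0 0 0 0 | 0.1 9 0 0 0 0 0 | 0.1 10.5 0 0 0 0 0 | 0.1 11.3 0 0 0 0 0", "quiet": true}}

```text
ok
```

Emit:
{"name": "jog_arm", "arguments": {"segments": "0.1 -3 0 0 0 0 0 | 0.1 -7 0 0 0 0 0 | 0.1 -12 0 0 0 0 0 | 0.1 -15 0 -4 0 0 0 | 0.1 -15 0 -9 0 0 0 | 0.1 -15 0 -9 0 0 0", "quiet": true}}

```text
ok
```

```bash
python3 -c "
from go import *
from h import *
st();to([.6509,.0738,.256],175.85)
c=r.capture('top');np.savez('top4.npz',**c)
z=cloud(c)[...,2]
m=((z>.008)&(z<.03)).astype(np.uint8);m[:140]=0;m[262:]=0;m[:,:170]=0;m[:,310:]=0
n,l,s,ce=cv2.connectedComponentsWithStats(m,connectivity=4)
for i in range(1,n):
    if s[i,4]<100: continue
    v,u=np.nonzero(l==i);w=ray(c,np.c_[u,v],.02)[:,:2];q=((w-O)@B*1000).astype(np.float32);print(s[i],cv2.minAreaRect(q),q.min(0),q.max(0))
cv2.imwrite('pics/crop4.png',cv2.resize(c['pixels'][130:270,140:350,::-1],None,fx=3.8,fy=3.8,interpolation=cv2.INTER_CUBIC))
"
```

```text
10.6 tcp [0.4119 0.1011 0.1072] bay [-0.1992  0.008   0.1072] F [ 0.4  1.2 -0.1] w 0.104 j [ 36.  10. -37.   0. -43.  50.]
[ 0.2426  0.0084 -0.1452] [-1.1 -0.2 90. ]
[235 167  18  29 291] ((-1.2912750244140625, 3.507570266723633), (40.21759033203125, 80.2166976928711), 89.59490966796875) [-41.277306 -16.866217] [38.694805 23.881647]
[187 173  17  21 252] ((-16.702722549438477, 136.01026916503906), (41.27373123168945, 54.14280319213867), 88.76421356201172) [-43.848164 114.97188 ] [ 10.591913 156.44351 ]
[208 217  16  22 239] ((-133.0721435546875, 69.18934631347656), (56.594329833984375, 40.548622131347656), 4.737579822540283) [-162.91037    48.170494] [-103.5674    90.16967]
[259 223  15  20 239] ((-136.6773681640625, -67.60963439941406), (50.970306396484375, 37.710792541503906), 4.181116104125977) [-163.46942  -87.89457] [-109.88529  -46.94671]
[284 223  16  31 379] ((-146.2066650390625, -135.45309448242188), (79.82820892333984, 40.260040283203125), 1.523065209388733) [-185.92554 -156.62003] [-106.34759  -114.435585]
```

View pics/crop4.png

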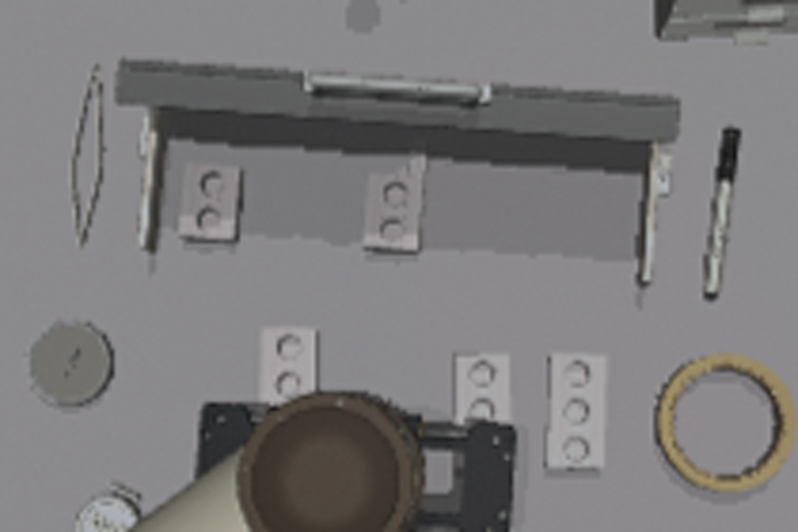

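Both odd carriers are inside, short at (210,200) and broken at (393,205). The bar is at (395,88). I'll go back to regrasp it.

Emit:
{"name": "jog_arm", "arguments": {"segments": "0.3 0 0 -5 0 0 0.8 | 0.3 0 0 -10 0 0 1.6 | 0.3 0 0 -14.5 0 0 2.4 | 0.3 4 0 -14.5 0 0 3.2 | 0.3 8 0 -14.5 0 0 4 | 0.3 12 0 -14.5 0 0 4.8 | 0.3 16 0 -14.5 -0.05 0 5.6 | 0.3 18 0 -14.5 -0.05 0 6.4", "quiet": true}}

```text
ok
```

```bash
python3 -c "
from go import *
st();to([.6509,.0738,.256],175.85)"
```

```text
11.45 tcp [0.59   0.084  0.2439] bay [-0.0203  0.0039  0.2439] F [ 0.  -0.3 -0.9] w 0.3 j [ 24.  19.  -2.   0. -70.  -3.]
[ 0.0316 -0.0529 -0.0123] [ 0.3 -0.3 25.4]
```

Scaled: -0.053 m is -5.3, 0.032 m is 3.2, 25.4 degrees is 2.54.

Emit:
{"name": "jog_arm", "arguments": {"segments": "0.3 0 0 -1.2 0 0 0.8 | 0.3 1 -2 -1.2 0.01 -0.01 1.6 | 0.3 3.2 -5.3 -1.2 0.03 -0.03 2.54 | 0.3 3.2 -5.3 -1.2 0.03 -0.03 2.54 | 0.3 3.2 -5.3 -1.2 0.03 -0.03 2.54", "quiet": true}}

```text
ok
```

```bash
python3 -c "
from go import *
from h import *
st();to([.6509,.0738,.196],175.85)
c=dict(np.load('top4.npz'));z=cloud(c)[...,2]
m=(z>.19)&(z<.23);m[:,:225]=0;m[:,266:]=0;m[:145]=0;m[165:]=0
v,u=np.nonzero(m);w=ray(c,np.c_[u,v],.207);print(w.mean(0),w.min(0),w.max(0),len(u))
"
```

```text
11.95 tcp [0.6486 0.0739 0.2557] bay [ 0.0388 -0.002   0.2557] F [-0.5  0.1 -0.3] w 0.303 j [ 21.  24.   8.  -0. -74. -24.]
[-0.0001 -0.0024  0.0597] [ 0.1 -0.   0.4]
[0.64793411 0.07112505 0.207     ] [0.64155052 0.02449852 0.207     ] [0.65376714 0.11889371 0.207     ] 157
```

Emit:
{"name": "jog_arm", "arguments": {"segments": "0.3 0 -0.1 3 0 0 0.04 | 0.3 0 -0.1 5 0 0 0.04 | 0.3 0 -0.1 6 0 0 0.04 | 0 0 -0.1 6 0 0 0.04 | 0 0 -0.1 6 0 0 0.04 | 0 0 -0.1 6 0 0 0.04 | 0 0 -0.1 6 0 0 0.04"}}

```text
time_s: 12.65
tcp_pos: [0.6503, 0.0747, 0.1999]
ee_rot: [[-0.072, -0.997, 0.005], [-0.997, 0.072, 0.001], [-0.001, -0.005, -1.0]]
wrist_force: [0.7, -0.1, 1.8]
gripper_width: 0.09
gripper_force: 30.0
```

```bash
python3 -c "
from go import *
st()"
```

```text
12.65 tcp [0.6503 0.0747 0.1999] bay [ 0.0405 -0.0011  0.1999] F [ 0.7 -0.1  1.8] w 0.09 j [ 21.  26.   3.   0. -67. -25.]
```

Emit:
{"name": "jog_arm", "arguments": {"segments": "0 0 1.55 0.35 0 0 0 | 0 0 3.1 0.85 0 0 0 | 0 0 4.55 1.5 0 0 0 | 0 0 5.95 2.3 0 0 0 | 0 0 7.25 3.25 0 0 0 | 0 0 8.5 4.3 0 0 0 | 0 0 9.6 5.5 0 0 0 | 0 0 10.55 6.8 0 0 0", "quiet": true}}

```text
ok
```

```bash
python3 -c "
from go import *
st();to(bay(-.093,-.001,.041),175.85)"
```

```text
13.45 tcp [0.5461 0.083  0.1318] bay [-0.064  -0.0004  0.1318] F [1.8 0.7 1.7] w 0.088 j [ 25.  20. -18.   0. -52. -30.]
[0.0009 0.0297 0.0906] [-0.5  0.2  0. ]
```

Emit:
{"name": "jog_arm", "arguments": {"segments": "0 0 0.85 1.35 0 0 0 | 0 0 1.55 2.8 0 0 0 | 0 0 2.1 4.3 0 0 0 | 0 0 2.5 5.9 0 0 0 | 0 0 2.75 7.5 0 0 0 | 0 0 2.8 8.8 0 0 0 | 0 0 2.8 9.2 0 0 0 | 0 0 2.8 9.2 0 0 0", "quiet": true}}

```text
ok
```

```bash
python3 -c "
from go import *
st()"
```

```text
14.25 tcp [0.5183 0.0852 0.0395] bay [-0.0919 -0.0002  0.0395] F [-0.3  2.5  1.6] w 0.087 j [ 27.  24. -27.   0. -38. -31.]
```

Emit:
{"name": "jog_arm", "arguments": {"segments": "0 0 0 0.2 0 0 0 | 0 0 0 0.4 0 0 0 | 0 0 0 0.4 0 0 0", "only": "pos|force"}}

```text
tcp_pos: [0.5184, 0.0852, 0.0391]
wrist_force: [-7.8, 2.2, 27.2]
gripper_force: 30.0
```

```bash
python3 -c "
from go import *
from h import *
st()
c=r.capture('top');q=cloud(c)[160:196,185:305].reshape(-1,3);A=np.c_[(q[:,:2]-O)@B,np.ones(len(q))];k=np.linalg.lstsq(A,q[:,2],rcond=None)[0];print(k)
c=dict(np.load('top0.npz'));q=cloud(c)[160:196,185:305].reshape(-1,3);A=np.c_[(q[:,:2]-O)@B,np.ones(len(q))];print(np.linalg.lstsq(A,q[:,2],rcond=None)[0])"
```

```text
14.55 tcp [0.5184 0.0852 0.0391] bay [-0.0918 -0.0001  0.0391] F [-7.8  2.2 27.2] w 0.092 j [ 27.  25. -27.   0. -38. -31.]
[-2.67794808 -0.15487834  0.09531813]
[-1.21690824 -0.1113282   0.06130561]
```

The lid is against its stop, at 27 N. I'll release and retreat.

Emit:
{"name": "jog_arm", "arguments": {"segments": "0 0 0 -0.3 0 0 0 | 0.3 0 0 -0.3 0 0 0 | 0.3 0 0 -0.3 0 0 0 | 0.3 0 0 -0.3 0 0 0 | 0.3 0 0 -3 0 0 0 | 0.3 0 0 -8 0 0 0 | 0.3 0 0 -13 0 0 0 | 0.3 0 0 -18 0 0 0", "quiet": true}}

```text
ok
```

Emit:
{"name": "jog_arm", "arguments": {"segments": "0.3 5 3 0 0 0 0 | 0.3 10 6 0 0 0 0 | 0.3 15 9 0 0 0 0 | 0.3 20 12 0 0 0 0 | 0.3 25 12 0 0 0 0 | 0.3 30 12 0 0 0 0 | 0.3 30 12 0 0 0 0", "quiet": true}}

```text
ok
```

```bash
python3 -c "
from go import *
from h import *
st()
def f(c):
    q=cloud(c)[160:196,185:305].reshape(-1,3);q=q[(q[:,2]>.03)&(q[:,2]<.12)];A=np.c_[(q[:,:2]-O)@B,np.ones(len(q))];print('lid slope',-np.linalg.lstsq(A,q[:,2],rcond=None)[0][0])
f(dict(np.load('top0.npz')));c=r.capture('top');f(c)
cv2.imwrite('pics/crop5.png',cv2.resize(c['pixels'][130:270,140:350,::-1],None,fx=3.8,fy=3.8,interpolation=cv2.INTER_CUBIC))"
```

```text
16.1 tcp [ 0.3733 -0.2087  0.2133] bay [-0.2153 -0.3038  0.2133] F [-0.2  0.2 -0.2] w 0.301 j [ -7.   3. -26.  -0. -61.   3.]
lid slope 0.04014776289795442
lid slope -0.0003875905734693332
```

View pics/crop5.png

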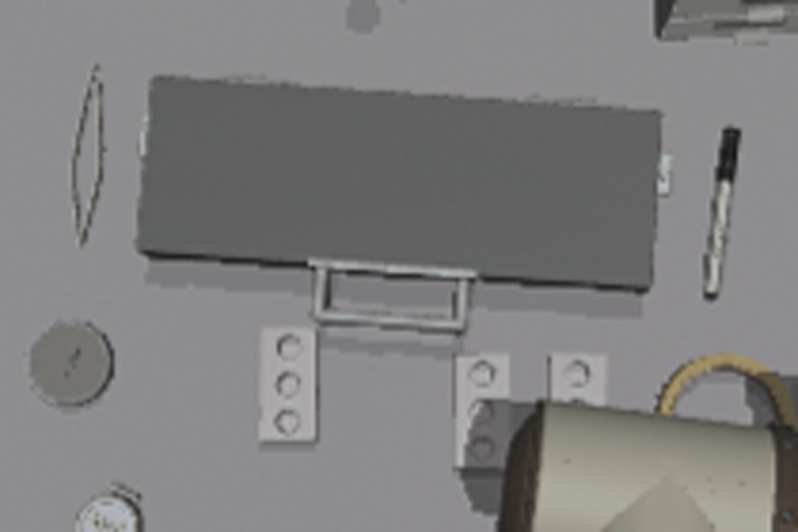

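The lid is level (slope 0.000) with its handle at (393,295). The three matching carriers and the bystanders are in place, and the arm is clear. Handing in.

```bash
python3 -c "
from station import r
print(r.finish_job())"
```

```text
the job is handed in; nothing more can be done
None
```

I opened the lid, slid both odd carriers wholly inside the bay, shut the lid fully and handed the job in at about 16 s; no verdict came back, but the last picture shows the lid level, with the matching carriers and bystanders where they lay as far as the arm left them in view.

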